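Peel the top component tray off a snapped stack

ROBOT

A 6-joint arm with a two-finger parallel gripper is mounted at the origin on the work surface. World frame = base frame: x ahead of the robot, y to its left, z up, the work surface at z = 0. Lengths are in m, angles in rad, forces in N, time in s.
With the tool pointing down it reaches from about 0.325 to 0.775 m from the base axis. Payload 5.5 kg.
Tool frame: the origin (TCP) lies between the finger pads; the fingertips stand 8 mm ahead of it and the grasp point (between the pads) lies 11 mm behind it (tcp_to_tips is the distance from the TCP to the fingertips, in m); z points along the fingers, y is the line along which they close (so a half turn about z gives the same grasp; the last joint's range is limited). The gripper opens to 88 mm and grips with 3 to 60 N. Pads are 20 mm wide; open, the fingers measure 115 mm over their backs; the gripper's body (75 mm by 178 mm) begins 61 mm behind the grasp point.
Start: joints at [1.258, 0.091, 1.231, -0, 1.82, -0.057], TCP at [0.152, 0.58, 0.201] pointing down, gripper open.
Joint ranges: [-2.87, 2.87], [-0.86, 2.18], [0.17, 2.46], [-1.51, 4.65], [0.06, 2.69], [-2.65, 2.65]. Speed limits (rad/s): [2.57, 2.57, 3.01, 3.14, 3.14, 3.14].

INTERFACE

Orientations are given as a unit quaternion [w, x, y, z].
In Python, from bench import * gives the robot as it stands. Calls block until the motion is done:
- move_to(position, orientation): joint-space move of the TCP to a pose.
- move_l(position, speed=0.15, orientation=None): straight line of the TCP; orientation=None keeps the orientation; speed is the mean speed in m/s.
- movej(angles): joint-space move.
- gripper_open() and close(): open the fingers fully, or close them until they stop; the grip force is fixed at half the most.
- hold(seconds).
- inverse_kinematics(position, orientation): joint angles nearest the present ones, or None.
- state(): the state.
- get_image(name): name is "scene" or "top" or "wrist"; returns a dict with "frame" (420x560x3 uint8, blue, green, red), "depth" (420x560 float32, m along the optical axis (not along the pixel's ray), 0 where there is no reading), "camera_matrix" (3x3 intrinsics, pixels), "view" (4x4, takes a point from world to camera coordinates). Camera axes: x right, y up, looking along -z (the intrinsics and any distortion apply to the point x, -y, -z); pixel columns grow to the right and rows downward; lengths in m; the calibration is good to about 2 mm. A picture is of the moment at which its call begins.
A pose or a line that the arm cannot do raises IKError and nothing moves.
- job_done(): hands the job in; it is judged then, once.
The state is a dict: "time": time; "joint_pos": joint angles; "dq": joint speeds; "joint_torque": joint torques, N m; "ee_pos": TCP position; "ee_rot": TCP orientation; "ft_force": force on the tool from outside, world axes, zero at the start; "moment": the same for the moment, N m; "finger_gap": finger opening in m; "finger_force": force on a finger pad.
Only numpy, scipy, OpenCV 4.12 (cv2) and the standard library are available. Lean on these libraries where they do the work, as an engineer would, in place of code of your own. Each camera call takes 0.05 s, during which the arm holds its last target. There are 200 camera calls.

TASK

Lift the loose aluminium cover plate off the two pins of the tray holder and lay it flat on the bare bench, clear of the holder. Then peel the top component tray off the snapped-together stack: raise it by its upright corner tab first, so that the opposite corner is the last to leave and the trays underneath stay down in the holder. Finish still holding the tray by its tab in the gripper, level and still, with the whole tray at least 15 cm above the bench and touching nothing else; do not put it down or let go, and leave the other things on the bench alone.

Things in the scene. Friction and masses are not known exactly. Their poses are not given: they have to be found in the camera images.
- holder: Dark steel tray holder screwed to the bench: base plate 200 x 165 x 12 mm (x, y, z), origin at the centre of its underside on the bench, z up. Two upright steel pins, 8 mm across, stand at (+84, +64) and (-84, -64) mm and end 86 mm above the bench. Low stops keep the stack centred on it.
- stack: Lower trays nested into one grey block 140 x 105 x 38 mm, 0.85 kg, loose on the holder with 2 mm of play. Origin: centre of its underside, 12 mm above the bench at start, axes as the holder's. Four sprung clips, two on each short end at y = +25 and -25 mm, reach 2.5 mm over the top tray's rim, out to x = 79 mm and 4 mm above that rim. It must stay down.
- stack_top (a point): Centre of the stack's upper rim plane, 38 mm above stack's origin (50 mm above the bench at start).
- tray: Top tray, grey plastic with shallow pockets, 0.12 kg. Rim 140 x 105 mm (x, y), spanning z = 8 to 12 mm; belly 110 x 76 mm, nested 8 mm deep and 3.5 mm loose in the tray below. Origin: centre of the belly's underside, 42 mm above the bench at start, axes as the holder's. Tilted up by the tab about its far corner it comes out of the clips one by one and is free at 0.2 rad of tilt.
- tab (a point): Grip point in the upright tab on the tray's (+x, -y) corner: (72, -54, 37) mm in the tray's frame, 79 mm above the bench at start. The tab is a fin 8 mm thick, 34 mm long, rising 36 mm above the rim to z = 48 mm, centred on this x, y. Its length runs along (0.8, -0.6) in the tray's frame, the diagonal; pinch it from above across its thickness, along (0.6, 0.8).
- far_corner (a point): Underside of the tray's rim at the corner diagonally across from the tab, (-70, 52.5, 8) mm in the tray's frame: the last to leave. Each sprung clip resists with 1 to 2 N and lets the rim go when it is about 7 mm up; the pull at the tab stays at 3 to 4 N if the tray is tilted up, and is about twice that if it is drawn up evenly.
- cover: Loose aluminium plate 204 x 150 x 5 mm on two 10 mm ribs, 0.28 kg, resting on the top tray's rim. Origin: centre at the ribs' underside, 54 mm above the bench, axes as the holder's at start. Two 14 mm holes at (+84, +64) and (-84, -64) mm sit loosely over the pins. Its corner beyond x = 40, y = -28 mm is cut away round the tray's tab. Lift it straight up by 35 mm to clear the pins.
- cover_grip (a point): Middle of the black grip bar standing on the plate's centre, 30 mm above the ribs' underside. The bar is 60 mm long along the plate's x, 12 mm thick along its y; its top is 41 mm and its foot 15 mm above the ribs' underside. Pinch it from above across y.
- board: Green circuit board with parts on it, 110 x 75 x 20 mm, loose; origin at the centre of its underside. Leave alone.
- meter: Black multimeter lying flat, 160 x 80 x 42 mm, loose; origin at the centre of its underside. Leave alone.
- spool: Reel of solder, 52 mm across, 40 mm high, standing; origin at the centre of its underside. Leave alone.
- driver: Screwdriver lying on the bench, about 200 mm long along its x; origin on its underside. Leave alone.
Not all that is in view belongs to the job. What is shaped like the tray but brown, pink or yellow is not meant.

How it is judged:
On the way, in this order (a step that is already met when the one before it is completed fails the run):
1. the cover plate lies flat on the bench, let go, its centre more than 15 cm from the holder's (height (world z) of cover below 0.008 m and angle between cover's own z axis and vertical below 0.06 rad and horizontal distance between cover and holder above 0.15 m and contact force between cover and the fingers below 0.1 N and linear speed of cover below 0.03 m/s), for 0.2 s.
2. the tray's tab corner is raised by 12 mm or more while its opposite corner is still within 6 mm of the stack's rim (z of tab in the frame of stack above 0.079 m and z of far_corner in the frame of stack below 0.044 m), for 0.05 s.
At the end, for the whole second after the job is handed in: The gripper holds the tray by its tab: tray origin above 150 mm, tilted less than 0.2 rad, slower than 30 mm/s, touched by nothing else. The cover lies flat and released on the bench with its centre over 150 mm from the holder's. The lower stack sits in the holder within 8 mm, untilted (0.06 rad) (all of step 1 and height (world z) of tray above 0.15 m and height (world z) of far_corner above 0.14 m and angle between tray's own z axis and vertical below 0.2 rad and linear speed of tray below 0.03 m/s and contact force between tray and the fingers above 1 N and distance between tab and the grasp point below 0.03 m and contact force between tray and stack below 0.1 N and contact force between tray and holder below 0.1 N and contact force between tray and cover below 0.1 N and contact force between tray and board below 0.1 N and contact force between tray and meter below 0.1 N and contact force between tray and spool below 0.1 N and contact force between tray and driver below 0.1 N and distance between stack_top and holder below 0.057 m and horizontal distance between stack and holder below 0.008 m and angle between stack's own z axis and vertical below 0.06 rad); the arm keeps its last pose, push and grip.
It fails at once if the lower trays are lifted or tipped out of the holder (over 10 mm up or 0.1 rad) (z of stack in the frame of holder above 0.022 m or angle between stack's own z axis and vertical above 0.1 rad).
It fails at once if another thing on the bench is moved by more than 25 mm (distance of any of board, meter, spool, driver from where it was at the start of the episode above 0.025 m).
It also fails if it takes over 51 s, if anything falls off the work surface, if the arm or the gripper's body presses on something with over 40 N, if the wrist force passes 120 N, or if a joint passes its speed limit or range.

## Working session

There is one attempt and no reset: what is moved stays moved. The work goes in short steps, each a Python script; the robot and the scene stay as the last script left them, time stands still between calls to the robot, and variables do not carry over. Pictures are saved under pics/ and viewed, at most 10 in all, crops included, and the job is handed in when it is done.

```bash
mkdir -p pics; ls
cat > h.py <<'E'
from bench import *
import numpy as np, cv2
def world(im,u,v,z=None):
    "pixel -> world, using depth or plane z"
    K=im["camera_matrix"]; V=np.array(im["view"]); Ti=np.linalg.inv(V)
    d=np.linalg.inv(K)@np.array([u,v,1.0]); d=Ti[:3,:3]@(d*[1,-1,-1]); c=Ti[:3,3]
    if z is None: return c+d*float(im["depth"][int(v),int(u)])
    return c+d*(z-c[2])/d[2]
def cloud(im):
    K=im["camera_matrix"]; Ti=np.linalg.inv(np.array(im["view"])); D=im["depth"]
    v,u=np.mgrid[:D.shape[0],:D.shape[1]]
    p=np.stack([(u-K[0,2])/K[0,0]*D,-(v-K[1,2])/K[1,1]*D,-D],-1)
    return p@Ti[:3,:3].T+Ti[:3,3]
E
python3 - <<'E'
from h import *
for n in("top","scene"):
    im=get_image(n); cv2.imwrite(f"pics/{n}0.png",im["frame"]); np.savez(f"{n}0.npz",**im)
    print(n,im["camera_matrix"].round(1).tolist(),np.linalg.inv(im["view"])[:3,3].round(3),(im["depth"]>0).mean())
s=state();print(s["time"],s["ee_pos"],s["ee_rot"],s["finger_gap"],s["ft_force"])
E
```

```text
pics
top [[514.2, 0.0, 279.0], [0.0, 514.2, 208.9], [0.0, 0.0, 1.0]] [ 0.388 -0.006  1.626] 0.9958928571428571
scene [[406.5, 0.0, 281.7], [0.0, 406.5, 211.7], [0.0, 0.0, 1.0]] [ 0.821 -0.662  0.754] 0.9959098639455782
0.1 [0.15170878 0.58021483 0.19993046] [-1.47702910e-04  1.27537292e-01  9.91833411e-01 -8.38426580e-04] 0.08752376730959459 [-0.32725924  0.23266939 -0.65836649]
```

View pics/top0.png

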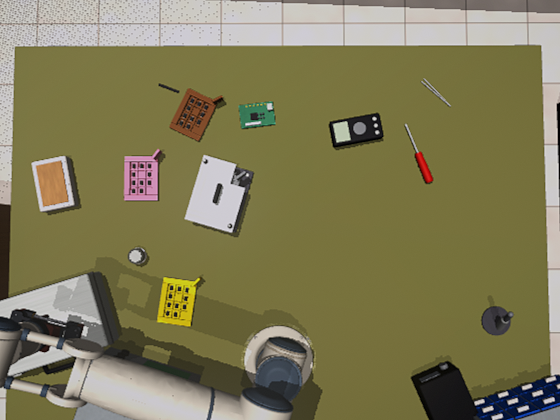

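View pics/scene0.png

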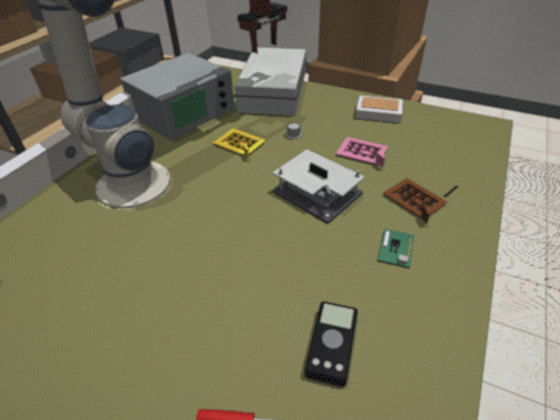

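The top view shows the white cover around (218,194), with its grip bar at (218,190). The pins are at (206,161) and (232,228), and the cut corner with the grey tab is at about (242,178). The brown (193,114), pink (142,177) and yellow (178,301) trays are decoys. The grey tray under the cover fits the description, since it sits on the holder with its tab in the cover's cutout. Next I measure it and confirm with a crop.

```bash
cat >> h.py <<'E'
def cover_pose(im,z,seed):
    "cover centre and yaw from white mask (plate top at z), seed pixel window"
    f=im["frame"].astype(int); m=((f.min(2)>150)&(f.max(2)-f.min(2)<40)).astype(np.uint8)
    w=np.zeros_like(m); u,v=seed; w[max(v-60,0):v+60,max(u-60,0):u+60]=1
    m=cv2.morphologyEx(m*w,cv2.MORPH_CLOSE,np.ones((3,3)))
    n,l,st,c=cv2.connectedComponentsWithStats(m); k=1+np.argmax(st[1:,4])
    cn=max(cv2.findContours((l==k).astype(np.uint8),cv2.RETR_EXTERNAL,cv2.CHAIN_APPROX_NONE)[0],key=cv2.contourArea)[:,0]
    P=np.array([world(im,a,b,z)[:2] for a,b in cn])
    r=cv2.minAreaRect((P*1000).astype(np.float32)); return r,m,l==k
E
python3 - <<'E'
from h import *
im=dict(np.load("top0.npz")); r,m,l=cover_pose(im,.069,(218,194)); print("rect",r, cv2.boxPoints(r).round(0).tolist())
C=cloud(im); print("plate z",np.median(C[l][:,2]))
g=im["frame"].astype(int).max(2)
bar=(g<70); w=np.zeros_like(bar); w[178:208,205:230]=1; bar&=w
v,u=np.where(bar); P=np.array([world(im,a,b,.095)[:2] for a,b in zip(u,v)])*1000
print("bar",len(u),u.mean(),v.mean(),cv2.minAreaRect(P.astype(np.float32)),"z",np.median(C[bar][:,2]),C[bar][:,2].max())
for s in[(206,161),(232,228)]: print("pin",world(im,*s,.086))
# objects heights for clearance
for nm,s in dict(board=(256,115),meter=(355,130),driver=(424,170),spool=(138,256),tab=(242,178)).items(): print(nm,world(im,*s))
cv2.imwrite("pics/crop1.png",cv2.resize(im["frame"][90:250,110:290],None,fx=4,fy=3.7,interpolation=cv2.INTER_CUBIC))
E
```

```text
rect ((517.1805419921875, 183.66175842285156), (150.37393188476562, 203.91940307617188), 73.42753601074219) [[398.0, 141.0], [593.0, 83.0], [636.0, 227.0], [441.0, 285.0]]
plate z 0.06782670462371665
bar 80 216.975 192.9875 ((515.556396484375, 181.49156188964844), (12.611162185668945, 56.67149353027344), 73.51084899902344) z 0.09397700899860728 0.10241665055042093
pin [0.61299861 0.2158229  0.086     ]
pin [0.41101907 0.13704437 0.086     ]
board [0.77188404 0.06883875 0.00483965]
meter [ 0.71572038 -0.241033    0.03876958]
driver [ 0.59174192 -0.45777263  0.02425726]
spool [0.32630453 0.4310517  0.03671303]
tab [0.56997779 0.11298359 0.00824574]
```

View pics/crop1.png

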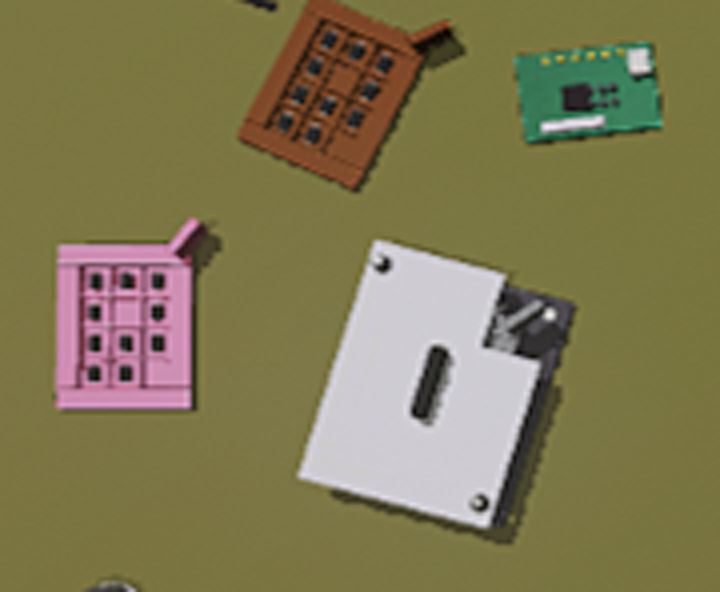

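The crop confirms the target. The cover sits on the dark holder, and the diagonal grey fin shows in the cutout at crop (522,318). The measured plate is 204x150 mm at z≈68 mm, and the bar and pins agree on yaw −16.6°. Now I take the cover.

```bash
cat >> h.py <<'E'
def down(deg): a=np.radians(deg)/2; return [0,np.cos(a),np.sin(a),0]
def rep(*t):
    s=state(); print(*t,"t%.1f"%s["time"],"tcp",np.round(s["ee_pos"],4),"gap %.4f"%s["finger_gap"],"F",np.round(s["ft_force"],1),"ff",np.round(s["finger_force"],1))
YAW=-16.57
E
python3 - <<'E'
from h import *
q=down(YAW+180); b=[.516,.182]
move_to(b+[.17],q); rep("above")
im=get_image("wrist"); cv2.imwrite("pics/w1.png",im["frame"]); np.savez("w1.npz",**im)
move_l(b+[.080],.08); rep("down"); close(); rep("closed")
move_l(b+[.100],.04); rep("lift20")
move_l(b+[.145],.08); rep("lift"); 
im=get_image("scene"); cv2.imwrite("pics/s1.png",im["frame"])
E
```

```text
above t2.0 tcp [0.5158 0.1829 0.1701] gap 0.0881 F [-0.   0.4 -0.6] ff 0.0
down t3.4 tcp [0.5164 0.1821 0.0808] gap 0.0876 F [0.7 0.1 0.3] ff 0.0
closed t4.7 tcp [0.516 0.182 0.08 ] gap 0.0007 F [-0.5 -0.3 -0.1] ff 0.0
lift20 t5.4 tcp [0.516 0.182 0.1  ] gap 0.0003 F [ 0.3 -0.1 -1.2] ff 0.0
lift t6.1 tcp [0.516  0.182  0.1449] gap 0.0002 F [ 0.7 -0.2  0.6] ff 0.0
```

View pics/s1.png

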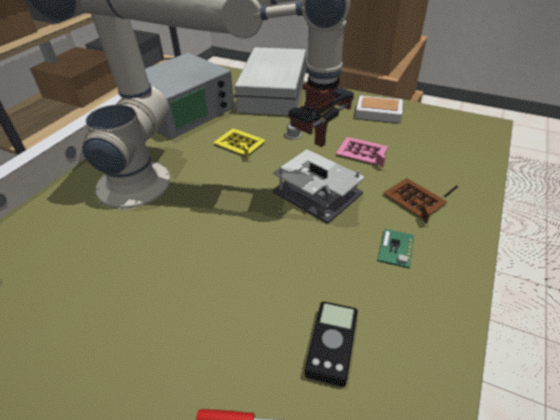

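The gripper closed on nothing: the gap is 0 and the cover hasn't moved. I'll check where the tool is against both calibrations.

Run:
```python
from h import *
def proj(im,p):
    c=(np.array(im["view"])@[*p,1])[:3]; x=im["camera_matrix"]@[c[0],-c[1],-c[2]]; return (x[:2]/x[2]).round(1)
S=dict(np.load("scene0.npz")); W=dict(np.load("w1.npz"))
for p in[(.516,.182,.137),(.516,.182,.095),(.6,.2,.086)]: print(p,"scene",proj(S,p),"wrist",proj(W,p))
for uv in[(318,171),(320,143)]: print("scene ray",uv,world(S,*uv,.095),"depth",world(S,*uv))
C=cloud(S); 
for uv in [(345,180),(300,165)]: print("plate",world(S,*uv))
print(np.array(W["view"]).round(3), state()["ee_rot"])
im=get_image("scene"); f=im["frame"]; 
cv2.imwrite("pics/c2.png",np.vstack([cv2.resize(f[80:230,230:420],(760,300),interpolation=cv2.INTER_CUBIC),cv2.resize(W["frame"],(400,300)).repeat(1,0) if 0 else cv2.copyMakeBorder(cv2.resize(W["frame"],(400,300)),0,0,0,360,0)]))
```

```text
(0.516, 0.182, 0.137) scene [319.2 153.9] wrist [270.9 224.7]
(0.516, 0.182, 0.095) scene [318.5 166.8] wrist [271.2 207.6]
(0.6, 0.2, 0.086) scene [350.  173.5] wrist [314.9 281. ]
scene ray (318, 171) [0.52161969 0.16394641 0.095     ] depth [0.51779945 0.17449691 0.0865803 ]
scene ray (320, 143) [0.47674127 0.29213814 0.095     ] depth [ 0.42503759  0.4355692  -0.00407982]
plate [0.59113643 0.18927613 0.06871605]
plate [0.4538012  0.19971401 0.07068841]
[[ 0.285  0.959  0.001 -0.323]
 [-0.918  0.273 -0.289  0.45 ]
 [-0.277  0.082  0.957 -0.233]
 [ 0.     0.     0.     1.   ]] [-4.11240525e-04  1.44098099e-01  9.89563305e-01 -1.82358565e-04]
```

View pics/c2.png

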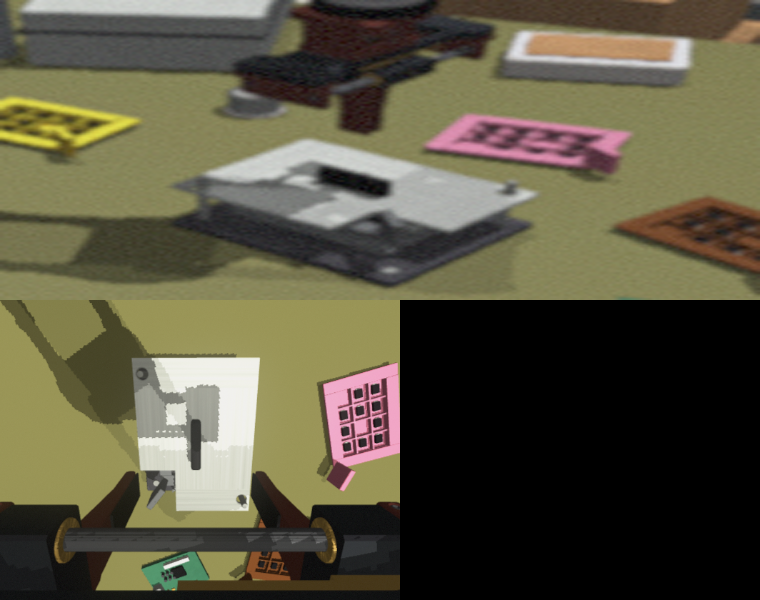

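Run:
```python
from h import *
im=get_image("scene"); C=cloud(im)
for v in range(120,150,3): print(v,[C[v,u].round(3).tolist() for u in(314,318,322)])
rep()
```

```text
120 [[0.526, 0.107, 0.279], [0.518, 0.155, 0.253], [0.533, 0.143, 0.263]]
123 [[0.521, 0.121, 0.263], [0.528, 0.128, 0.262], [0.531, 0.149, 0.25]]
126 [[0.524, 0.113, 0.26], [0.513, 0.17, 0.227], [0.523, 0.171, 0.229]]
129 [[0.502, 0.172, 0.215], [0.513, 0.171, 0.218], [0.524, 0.17, 0.221]]
132 [[0.502, 0.173, 0.205], [0.514, 0.169, 0.21], [0.523, 0.173, 0.21]]
135 [[0.501, 0.177, 0.194], [0.514, 0.17, 0.201], [0.523, 0.174, 0.201]]
138 [[0.502, 0.175, 0.186], [0.514, 0.172, 0.191], [0.525, 0.172, 0.194]]
141 [[0.502, 0.176, 0.177], [0.515, 0.171, 0.183], [0.524, 0.175, 0.183]]
144 [[0.503, 0.175, 0.169], [0.515, 0.172, 0.173], [0.525, 0.175, 0.175]]
147 [[0.418, 0.399, 0.0], [0.429, 0.408, -0.002], [0.441, 0.412, -0.002]]
t6.2 tcp [0.5157 0.1819 0.1442] gap 0.0004 F [ 0.2  0.8 -0.7] ff 0.0
```

Closed fingertips are measured at z≈0.166 with the TCP reported at 0.144. That puts the tips about 22 mm behind the TCP, not 8 mm ahead as stated. I'll check the open state too.

Run:
```python
from h import *
gripper_open(); rep()
im=get_image("scene"); C=cloud(im); m=(np.hypot(C[...,0]-.516,C[...,1]-.182)<.075)&(C[...,2]>.105)
R=np.array([[np.cos(np.radians(YAW)),np.sin(np.radians(YAW))],[-np.sin(np.radians(YAW)),np.cos(np.radians(YAW))]])
P=C[m]; L=(P[:,:2]-[.516,.182])@R.T
print("scene lowest",np.sort(P[:,2])[:8].round(3))
for y0,y1 in[(-.07,-.03),(-.03,.03),(.03,.07)]:
    k=(L[:,1]>y0)&(L[:,1]<y1); 
    if k.any(): 
        lo=P[k,2]<P[k,2].min()+.015; print(y0,k.sum(),"zmin",P[k,2].min().round(4),"xy local of tip",L[k][lo].mean(0).round(4),L[k][lo].min(0).round(3),L[k][lo].max(0).round(3))
w=get_image("wrist"); C=cloud(w); m=(np.hypot(C[...,0]-.516,C[...,1]-.182)<.09)&(C[...,2]>.105); print("wrist",m.sum(),np.sort(C[m][:,2])[:8].round(3))
```

```text
t7.6 tcp [0.516 0.182 0.145] gap 0.0878 F [ 0.4  0.2 -0.4] ff 0.0
scene lowest [0.166 0.167 0.167 0.167 0.167 0.168 0.168 0.168]
-0.07 2817 zmin 0.166 xy local of tip [ 0.0006 -0.053 ] [-0.014 -0.057] [ 0.012 -0.046]
-0.03 1444 zmin 0.2563 xy local of tip [ 0.0254 -0.0006] [ 0.021 -0.03 ] [0.028 0.03 ]
0.03 509 zmin 0.1665 xy local of tip [0.0012 0.0449] [-0.012  0.041] [0.012 0.052]
wrist 61022 [0.166 0.166 0.166 0.166 0.166 0.166 0.166 0.166]
```

Both cameras, open and closed, put the real tips 21 mm behind the reported TCP. The lateral alignment is good. I'll correct z by 29 mm and grasp again.

Run:
```python
from h import *
b=[.516,.182]
move_l(b+[.053],.08); rep("down"); close(); rep("closed")
if state()["finger_gap"]>.006:
    move_l(b+[.063],.04); rep("lift10"); move_l(b+[.125],.08); rep("lift")
    im=get_image("scene"); cv2.imwrite("pics/s3.png",im["frame"][60:260,200:460])
    C=cloud(im); print([C[v,u].round(3).tolist() for u,v in[(345,165),(300,150)]])
```

```text
down t9.0 tcp [0.5165 0.1821 0.0538] gap 0.0879 F [-0.7 -0.6 -0.5] ff 0.0
closed t10.2 tcp [0.516  0.1821 0.053 ] gap 0.0117 F [ 0.2  2.1 -0.8] ff 30.0
lift10 t10.6 tcp [0.5161 0.1819 0.0633] gap 0.0117 F [ 0.1  0.1 -2.5] ff 30.0
lift t11.5 tcp [0.5157 0.1819 0.1243] gap 0.0118 F [-0.6 -0.2 -3.8] ff 30.0
[[0.595, 0.158, 0.14], [0.464, 0.173, 0.141]]
```

Run:
```python
from h import *
b=[.47,-.13]
move_l(b+[.125],.2); rep("over"); move_l(b+[.012],.1); rep("low"); move_l(b+[-.0005],.03); rep("set")
gripper_open(); rep("open"); move_l(b+[.10],.15)
# back over the tray, well clear, to look
y=np.radians(YAW); o=np.array([.514,.180])+np.array([[np.cos(y),-np.sin(y)],[np.sin(y),np.cos(y)]])@[.072,-.054]
print("tab guess",o)
move_to([*o,.20],down(YAW+143.13)); rep("tab above")
for n in("top","scene","wrist"):
    im=get_image(n); cv2.imwrite(f"pics/{n}4.png",im["frame"]); np.savez(f"{n}4.npz",**im)
im=dict(np.load("top4.npz"))
T=cv2.resize(im["frame"][130:280,170:370],(560,420),interpolation=cv2.INTER_CUBIC)
W=np.load("wrist4.npz")["frame"]; cv2.imwrite("pics/pair4.png",cv2.resize(np.hstack([T,W]),(800,300)))
```

```text
over t13.3 tcp [ 0.4701 -0.1293  0.125 ] gap 0.0117 F [-0.3  0.7 -2.7] ff 30.0
low t14.5 tcp [ 0.4706 -0.1302  0.0129] gap 0.0117 F [ 0.2 -0.1 -2. ] ff 30.0
set t15.1 tcp [ 0.4698 -0.1299 -0.0008] gap 0.0119 F [-0.  -0.6 -2.3] ff 30.0
open t16.3 tcp [ 0.47   -0.13   -0.0005] gap 0.0876 F [-0.7 -0.6 -0. ] ff 0.0
tab guess [0.56760991 0.10770908]
tab above t18.2 tcp [0.5672 0.1071 0.1987] gap 0.0877 F [-0.6  0.9 -0.5] ff 0.0
```

View pics/pair4.png

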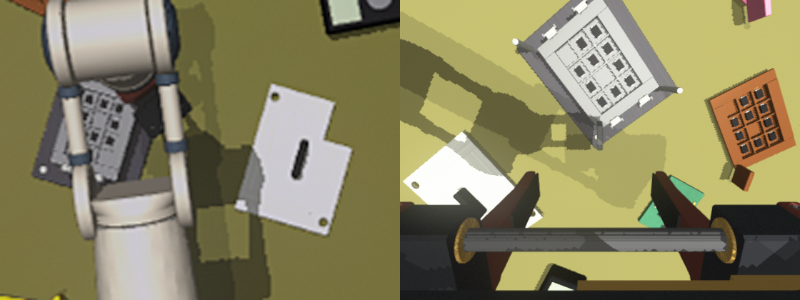

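The left half (top view) shows the cover flat on bare bench around (295,160). The right half (wrist view) shows the grey tray in the holder with its tab at about (598,130), midway between the fingers. Now I measure the tab top and the cover height.

Run:
```python
from h import *
y=np.radians(YAW); R=np.array([[np.cos(y),-np.sin(y)],[np.sin(y),np.cos(y)]])
o=np.array([.5676,.1077]); d=R@[.8,-.6]; n=R@[.6,.8]
for nm in("wrist","scene"):
    C=cloud(dict(np.load(nm+"4.npz"))); r=C[...,:2]-o
    m=(np.hypot(r[...,0],r[...,1])<.035)&(C[...,2]>.065)&(C[...,2]<.1)
    P=C[m]; print(nm,m.sum(),"zmax",np.percentile(P[:,2],[50,98]).round(4),cv2.minAreaRect((P[P[:,2]>.084][:,:2]*1000).astype(np.float32)))
    t=P[P[:,2]>.084]; l=(t[:,:2]-o); print(" along",np.percentile(l@d,[1,99]).round(4)," across",np.percentile(l@n,[1,99]).round(4))
im=dict(np.load("top4.npz")); C=cloud(im); r,m,l=cover_pose(im,.015,(275,187)); print("cover",r,np.percentile(C[l][:,2],[5,50,95]).round(4))
```

```text
wrist 311 zmax [0.0895 0.0912] ((569.954833984375, 114.25691986083984), (6.745510578155518, 33.417144775390625), 36.684078216552734)
 along [-0.0203  0.0126]  across [0.0024 0.0092]
scene 72 zmax [0.0826 0.0911] ((570.0303955078125, 109.93367004394531), (7.614172458648682, 31.79974365234375), 34.94251251220703)
 along [-0.0161  0.0154]  across [-0.0006  0.007 ]
cover ((471.4256286621094, -116.53912353515625), (119.22946166992188, 231.98545837402344), 89.53263854980469) [0.0073 0.0136 0.0198]
```

The tab is at (0.570, 0.112) with its top at z≈0.090, 33x7 mm along −53.4°, all as expected. The cover plate is at z≈0.014, so it lies flat. Next: grip, then peel about the far corner.

```bash
cat >> h.py <<'E'
from scipy.spatial.transform import Rotation as Rn
TAB=np.array([.570,.112]); y=np.radians(YAW); R2=np.array([[np.cos(y),-np.sin(y)],[np.sin(y),np.cos(y)]])
D=np.append(R2@[.8,-.6],0); AX=np.cross(D,[0,0,1])
FAR=np.append(TAB+R2@[-.142,.1065],.050)
Q0=down(YAW+143.13); P0=np.array([*TAB,.043])
def tilt(th,up=0):
    r=Rn.from_rotvec(AX*th); q=(r*Rn.from_quat(np.roll(Q0,-1))).as_quat()
    return (FAR+r.apply(P0-FAR)+[0,0,up]).tolist(), np.roll(q,1).tolist()
E
python3 - <<'E'
from h import *
for th,up in[(.1,0),(.26,0),(.26,.05),(0,.17)]:
    p,q=tilt(th,up); print(th,up,np.round(p,3),inverse_kinematics(p,q) is not None)
move_l([*TAB,.12],.15,Q0); move_l(P0.tolist(),.06); rep("down"); close(); rep("closed")
if state()["finger_gap"]>.004:
    for th in(.04,.08):
        p,q=tilt(th); move_l(p,.04,q); rep(th)
    im=get_image("scene"); cv2.imwrite("pics/s5.png",cv2.resize(im["frame"][80:260,220:460],(800,600),interpolation=cv2.INTER_CUBIC))
E
```

```text
0.1 0 [0.57  0.112 0.061] True
0.26 0 [0.568 0.115 0.089] True
0.26 0.05 [0.568 0.115 0.139] True
0 0.17 [0.57  0.112 0.213] True
down t20.5 tcp [0.5703 0.112  0.0436] gap 0.0876 F [ 0.5 -0.4  0.6] ff 0.0
closed t21.7 tcp [0.57  0.112 0.043] gap 0.0076 F [-0.  -0.5 -0.6] ff 30.0
0.04 t22.0 tcp [0.5694 0.1124 0.0497] gap 0.0080 F [-1.8  1.2 -3.8] ff 30.0
0.08 t22.3 tcp [0.57   0.1121 0.0572] gap 0.0077 F [-1.6  0.1 -3.7] ff 30.0
```

View pics/s5.png

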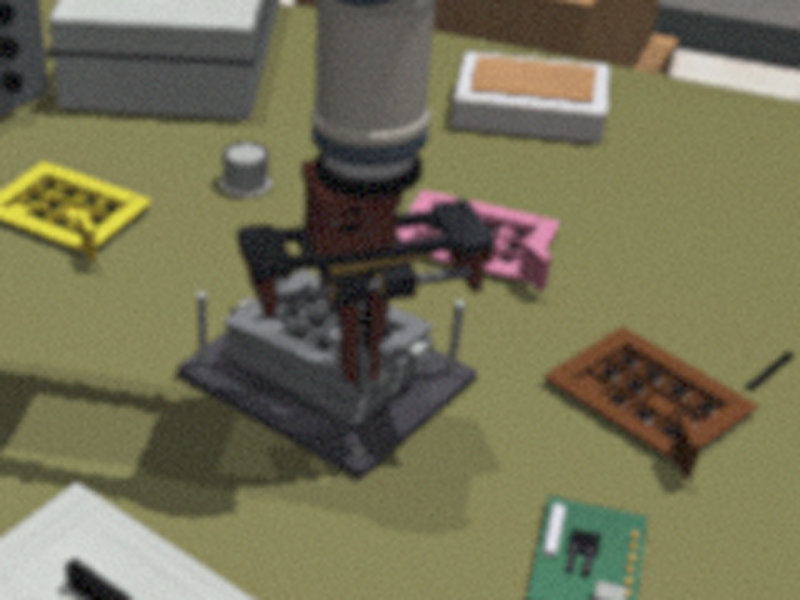

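The fingers at crop (362,330) hold the tab, its corner is rising, and the stack stays in the holder. The pull is 3.7 N, as specified. I'll keep peeling.

Run:
```python
from h import *
for th in(.12,.16,.20,.24,.27):
    p,q=tilt(th); move_l(p,.04,q); rep(th)
hold(.2)
for up in(.015,.06):
    p,q=tilt(.27,up); move_l(p,.05,q); rep("up",up)
p,q=tilt(.27,.14); move_l(p,.1,q); 
p,q=tilt(0,.19); move_l(p,.06,q); hold(.5); rep("level")
for n in("scene","top"):
    im=get_image(n); np.savez(n+"6.npz",**im)
    if n=="scene": cv2.imwrite("pics/s6.png",cv2.resize(im["frame"][60:260,200:460],(780,600),interpolation=cv2.INTER_CUBIC))
```

```text
0.12 t22.7 tcp [0.5703 0.1122 0.0647] gap 0.0078 F [ 1.2 -1.  -2.2] ff 30.0
0.16 t23.0 tcp [0.5699 0.1127 0.0718] gap 0.0079 F [ 3.8 -1.4 -0.4] ff 30.0
0.2 t23.4 tcp [0.5691 0.1136 0.0786] gap 0.0077 F [ 3.7 -1.1  0.2] ff 30.0
0.24 t23.7 tcp [0.568  0.1148 0.0854] gap 0.0078 F [ 1.1 -1.   0.5] ff 30.0
0.27 t24.0 tcp [0.5672 0.1157 0.0905] gap 0.0077 F [ 2.1 -2.2 -1.2] ff 30.0
up 0.015 t24.6 tcp [0.5674 0.1159 0.1062] gap 0.0080 F [ 0.8  0.1 -2.2] ff 30.0
up 0.06 t25.7 tcp [0.5671 0.1156 0.15  ] gap 0.0077 F [-0.5  0.5 -1.1] ff 30.0
level t27.5 tcp [0.5698 0.1125 0.2332] gap 0.0075 F [ 0.4  0.3 -1.1] ff 30.0
```

View pics/s6.png

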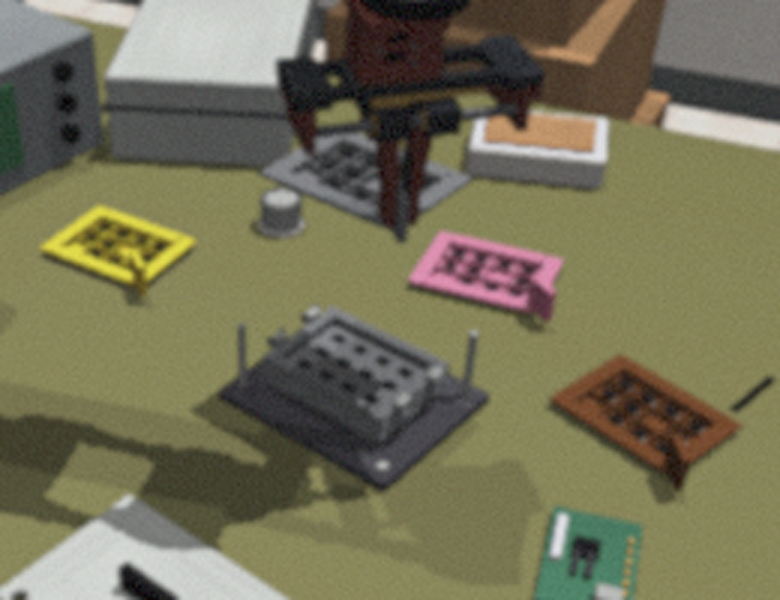

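The tray hangs by its tab in the fingers at crop (400,215), and the stack and its clips are still seated at (365,370). I'll fit a plane to the tray and the stack to check level and height.

Run:
```python
from h import *
C=cloud(dict(np.load("scene6.npz"))); c=np.array([.514,.182])
def fit(z0,z1,rad,tol):
    P=C[(np.hypot(C[...,0]-c[0],C[...,1]-c[1])<rad)&(C[...,2]>z0)&(C[...,2]<z1)]
    for _ in range(15):
        A=np.c_[P[:,:2]-c,np.ones(len(P))]; k=np.linalg.lstsq(A,P[:,2],rcond=None)[0]; r=abs(A@k-P[:,2]); 
        P=P[r<max(tol,2*np.median(r))]
    return len(P),"zc %.4f tilt %.3f"%(k[2],np.arctan(np.hypot(*k[:2]))),P.min(0).round(3),P.max(0).round(3)
print("tray",fit(.17,.262,.085,.004)); print("stack",fit(.03,.07,.09,.004))
```

```text
tray (721, 'zc 0.2416 tilt 0.026', array([0.435, 0.116, 0.236]), array([0.595, 0.247, 0.246]))
stack (1396, 'zc 0.0432 tilt 0.002', array([0.432, 0.114, 0.034]), array([0.599, 0.253, 0.053]))
```

The tray is level (0.03 rad) at 0.24 m and the stack is flat and seated, so I'm handing it in.

```bash
python3 -c "
from h import *
hold(.5); rep(); print(job_done())"
```

```text
t28.1 tcp [0.57   0.1119 0.233 ] gap 0.0074 F [ 0.1  0.3 -0.8] ff 30.0
the job is handed in; nothing more can be done
None
```

I handed the job in at about 28 s, but no verdict came back: the cover lies flat and released on the bench, the tray was peeled tab-first and is held level about 0.23 m up, and the lower stack is still seated; the first cover grasp closed on nothing because the real fingertips sit 29 mm further back than specified, and I corrected for that.

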